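Lock the keyhole drill guide onto the jig board

ROBOT

A 6-joint arm with a two-finger parallel gripper is mounted at the origin on the work surface. World frame = base frame: x ahead of the robot, y to its left, z up, the work surface at z = 0. Lengths are in m, angles in rad, forces in N, time in s.
With the tool pointing down it reaches from about 0.25 to 0.725 m from the base axis. Payload 4 kg.
Tool frame: the origin (TCP) lies midway between the tips of the shut fingers; the grasp point (between the pads) lies 19 mm behind it (arm.grip_depth is the z of the grasp point in the tool frame, in m); z points along the fingers, y is the line along which they close (so a half turn about z gives the same grasp; the last joint's range is limited). The gripper opens to 85 mm and grips with 20 to 120 N. Pads are 22 mm wide; open, the fingers measure 114 mm over their backs; the gripper's body (76 mm by 85 mm) begins 54 mm behind the grasp point. The pads swing forward as they close: fully open they stand 13 mm farther back than shut.
Start: joints at [1.161, 0.241, 0.005, 1.335, 0, 1.571], TCP at [0.199, 0.459, 0.231] pointing down, gripper open.
Joint ranges: [-2.72, 2.72], [-1.05, 1.87], [-1.09, 1.28], [-1.99, 2.15], [-1.42, 1.44], [-3.14, 3.14]. Speed limits (rad/s): [2.79, 2.79, 3.14, 3.14, 3.14, 3.14].

INTERFACE

Orientations are given as a 3x3 rotation matrix whose columns are the frame's x, y, z axes.
In Python, from bench import arm, imaging, job gives the robot as it stands.
- The arm moves only by the shell command python3 -m pendant 'ROWS' [FORCE]. ROWS is JSON, a list of rows, each a list of 3 entries, a list of its own where there are three numbers: the turn, a rotation vector about the tool's x, y, z in rad, then the shift along the tool's x, y, z in cm, then the closure in counts, from 0 (fully open) to 255 (shut). A call has 1 to 10 rows; each row shifts and turns the commanded pose from where the row before left it, along the tool's axes as they then stand; what a row does not reach is not made up. A row lasts 1/12 s, in which the tool goes at most 41.7 mm and 7.16 degrees, less where a joint would pass 70% of its speed; a pose out of reach is approached as far as the arm can. A call with a gripper value outside its range is refused whole. The fingers move at their own pace and stop on an object; FORCE is the grip in N (left out, the last holds). Time passes only in rows, so rows that do not move let the fingers close. It gives the time, the measured TCP pose, the force, the opening and the grip force at its end, in the units of the state.
- arm.get_obs(): the state, without advancing time (a new reading comes with each control period).
- imaging.grab_frame(name): name is "side" or "top" or "wrist"; returns a dict with "image" (400x640x3 uint8, blue, green, red), "mtx" (3x3 intrinsics, pixels), "pose" (4x4, takes a point from camera to world coordinates). Camera axes: x right, y down, z forward; pixel columns grow to the right and rows downward; lengths in m; the calibration is good to about 2 mm. A picture is of the moment at which its call begins. There is no depth.
- job.close_job(): hands the job in; it is judged then, once.
The state is a dict: "time_s": time; "joints": joint angles; "joint_velocities": joint speeds; "joint_torque": joint torques, N m; "tcp_pos": TCP position; "tool_rot": TCP orientation; "ft_force": force on the tool from outside, world axes, zero at the start; "torque": the same for the moment, N m; "grip_width": opening from 0.0 (shut) to 1.0 (fully open); "grip_force": force on a finger pad.
Only numpy, scipy, OpenCV 4.12 (cv2) and the standard library are available. Lean on these libraries where they do the work, as an engineer would, in place of code of your own. Each camera call takes 0.05 s, during which the arm holds its last target. There are 200 camera calls.

TASK

Pick up the plywood drill guide with the blue block (the one with the keyhole opening), lower the wide part of its keyhole over the brass-headed stud of the green board until the plate lies on the board, then slide it back, block end first, until the stud is fully home at the end of the narrow slot and the guide lies flat within the white painted outline. Let go of it, and leave the look-alike guide with the orange block where it is.

Things in the scene. Friction and masses are not known exactly. Their poses are not given: they have to be found in the camera images.
- guide_grip (a point): Centre of the blue block (56 along x, 30 along y, 54 high) on the loose drill guide, a plywood plate 200 x 90 x 9 mm, 0.2 kg, flat on the bench. Grip the block across its 30 mm. Point: 36 mm above the plate's underside, 27 mm below the block's top. x runs along the plate towards the keyhole, z up. The plate spans x -50 to +150 mm, y +-45 mm from here.
- keyhole (a point): Centre of the keyhole's round entry hole, 52 mm wide, through the blue-block plate (mid-thickness), 74 mm along x from the block's centre; axes as there. Towards +x it narrows (taper ends at x = 38 mm) to a slot 20 mm wide, closed at x = 60 mm: the stud is fully home with its axis at x = 54 mm, that is 128 mm from the block's centre.
- stud (a point): Foot of the stud on its axis, on top of the fixed green board (18 mm thick, x -195 to +95, y +-85 mm from here). Steel shank 12 mm thick; brass head 30 mm wide, underside 18 and top 25 mm above the board. x along the board, z up. The white outline (216 x 106 mm) shows the locked guide: its x along the board's x, block on the -x side, before and after the slide.
- spare_grip (a point): Centre of the orange block of the loose look-alike guide: same plate, block, point and axes as the blue one, but with only a 20 mm round hole, too small for the stud. It lies on the other side of the green board from the blue one (either may be left or right). Leave it alone.
There are look-alikes about, which are no part of the job. What is shaped like the part that bears guide_grip but grey, red or turquoise is not meant.

How it is judged:
By the outcome, as a careful person would: the job done as asked, in the order asked, and still so for the second after the job is handed in, with the robot touching nothing.
It also fails if it takes over 38 s, if anything falls off the work surface, if the arm or the gripper's body presses on something with over 40 N, if the wrist force passes 120 N, or if a joint passes its speed limit or range.

## Working session

There is one attempt and no reset: what is moved stays moved. The work goes in short steps, Python scripts to look and compute and a shell command to move; the robot and the scene stay as the last step left them, time stands still between calls to the robot, and variables do not carry over. Pictures are saved under pics/ and viewed, at most 10 in all, crops included, and the job is handed in when it is done.

```bash
mkdir -p pics; python3 - <<'E'
from bench import arm, imaging
import cv2,numpy as np,pickle
d={}
for n in("top","side"):
    f=imaging.grab_frame(n);d[n]=f;cv2.imwrite(f"pics/{n}0.png",f["image"]);print(n,f["mtx"].tolist(),np.round(f["pose"],4).tolist())
pickle.dump(d,open("f0.pkl","wb"))
o=arm.get_obs();print(o["time_s"],o["tcp_pos"],np.round(o["tool_rot"],3).tolist(),arm.grip_depth)
E
```

```text
top [[504.37012294732835, 0.0, 318.1222857583498], [0.0, 504.37012294732835, 205.73933595400123], [0.0, 0.0, 1.0]] [[-0.0273, -0.9878, 0.153, 0.2313], [-0.9996, 0.0266, -0.0066, -0.2077], [0.0024, -0.1531, -0.9882, 1.6497], [0.0, 0.0, 0.0, 1.0]]
side [[423.07717738664047, 0.0, 315.98318582721714], [0.0, 423.07717738664047, 200.70037960330956], [0.0, 0.0, 1.0]] [[0.8431, -0.328, 0.4262, -0.1645], [-0.5378, -0.5098, 0.6715, -1.2415], [-0.0029, -0.7953, -0.6062, 0.9882], [0.0, 0.0, 0.0, 1.0]]
0.1 [0.19897738 0.458085   0.2304993 ] [[-0.917, 0.398, -0.001], [0.398, 0.917, -0.002], [0.0, -0.002, -1.0]] -0.0187
```

View pics/top0.png

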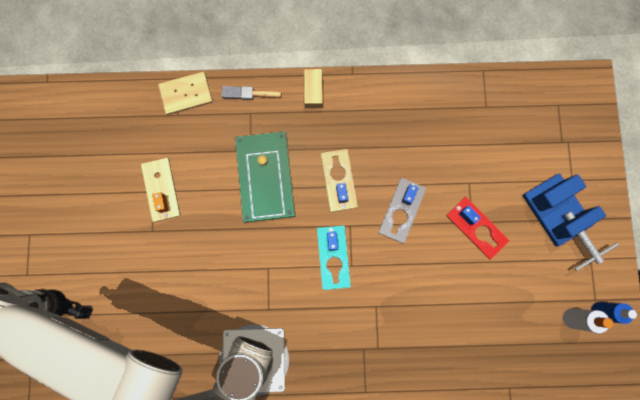

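View pics/side0.png

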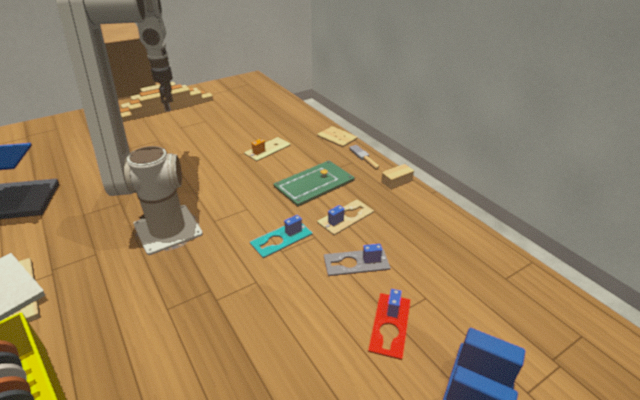

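The top view has four blue-block guides: plywood at (339,180), turquoise (333,257), grey (402,210) and red (478,228). The plywood one at (339,180) fits because it is bare wood with a keyhole and a blue block. The orange spare is at (160,190). The green board is at (265,177) with its stud at (262,160). I'll confirm this in a crop and measure.

```bash
cat > h.py <<'E'
import numpy as np,cv2
def ray(f,uv,z):
    uv=np.atleast_2d(uv).astype(float)
    d=np.c_[uv,np.ones(len(uv))]@np.linalg.inv(f["mtx"]).T@f["pose"][:3,:3].T
    o=f["pose"][:3,3]
    return o+d*((z-o[2])/d[:,2])[:,None]
def proj(f,P):
    c=(np.atleast_2d(P)-f["pose"][:3,3])@f["pose"][:3,:3]
    c=c@f["mtx"].T
    return c[:,:2]/c[:,2:]
def blob(im,lo,hi,roi):
    x0,y0,x1,y1=roi
    m=cv2.inRange(cv2.cvtColor(im,cv2.COLOR_BGR2HSV)[y0:y1,x0:x1],lo,hi)
    n,l,s,c=cv2.connectedComponentsWithStats(m)
    i=1+np.argmax(s[1:,4]); cs=cv2.findContours((l==i).astype(np.uint8),cv2.RETR_EXTERNAL,cv2.CHAIN_APPROX_NONE)[0]
    return c[i]+[x0,y0],s[i,4],cs[0][:,0]+[x0,y0]
E
python3 - <<'E'
import pickle;from h import *
d=pickle.load(open("f0.pkl","rb"));f=d["top"];im=f["image"]
cv2.imwrite("pics/crop.png",cv2.resize(im[120:230,130:370],None,fx=3.3,fy=3.3,interpolation=cv2.INTER_CUBIC))
def rect(n,lo,hi,roi,z):
    c,a,k=blob(im,lo,hi,roi); P=ray(f,k,z)[:,:2]*1000
    r=cv2.minAreaRect(P.astype(np.float32)); print(n,np.round(c,1),a,np.round(r[0],1),np.round(r[1],1),round(r[2],2))
rect("board",(60,60,20),(90,255,200),(225,120,305,230),.018)
rect("plate",(10,40,120),(30,190,255),(315,143,362,215),.009)
rect("block",(105,120,40),(130,255,255),(325,170,358,215),.063)
rect("stud",(12,150,120),(30,255,255),(252,150,272,170),.043)
rect("orange",(5,170,100),(20,255,255),(145,180,175,220),.063)
E
```

```text
board [263.6 169.6] 2059 [588.  -43.7] [287.7 167.5] 5.13
plate [337.8 177.5] 3170 [ 576.3 -287.9] [154.4 240.6] 88.47
block [341.7 192.6] 112 [ 517.9 -295.1] [52.8 26.9] 8.03
stud [264.6 159.4] 7 [637.7 -47.3] [ 3.3 16.8] 89.37
orange [159.3 201.7] 123 [502.6 288.3] [57.1 30.3] 12.31
```

View pics/crop.png

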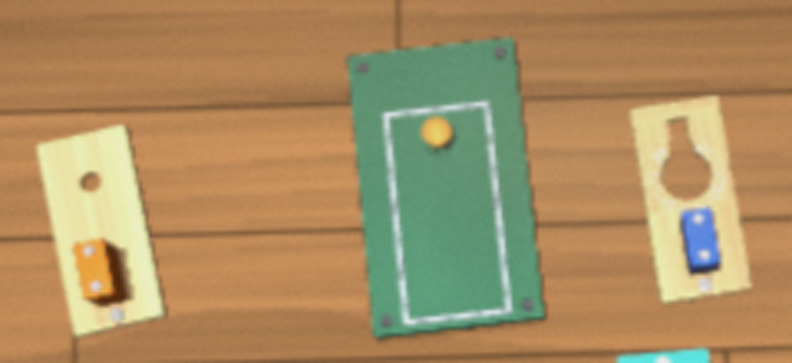

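The crop confirms it: the plywood plate at crop (690,200) has the keyhole at (685,175) and the blue block at (702,240). The orange look-alike at (100,230) has only a small hole. Board yaw is about 5°, guide yaw about 7.5°. I'll move above the guide and look with the wrist camera.

```bash
python3 -m pendant '[[[0,0,-0.108],[0,0,0],0],[[0,0,-0.108],[0,0,0],0],[[0,0,-0.108],[0,0,0],0],[[0,0,-0.108],[0,0,0],0],[[0,0,-0.108],[0,0,0],0],[[0,0,0],[-1.1,-3.9,0],0],[[0,0,0],[-1.1,-3.9,0],0],[[0,0,0],[-1.1,-3.9,0],0],[[0,0,0],[-1.1,-3.9,0],0],[[0,0,0],[-1.1,-3.9,0],0]]'
python3 -m pendant '[[[0,0,0],[-1.1,-3.9,0],0],[[0,0,0],[-1.1,-3.9,0],0],[[0,0,0],[-1.1,-3.9,0],0],[[0,0,0],[-1.1,-3.9,0],0],[[0,0,0],[-1.1,-3.9,0],0],[[0,0,0],[-1.1,-3.9,0],0],[[0,0,0],[-1.1,-3.9,0],0],[[0,0,0],[-1.1,-3.9,0],0],[[0,0,0],[-1.1,-3.9,0],0],[[0,0,0],[-1.1,-3.9,0],0]]'
python3 -m pendant '[[[0,0,0],[-1.1,-3.9,0],0],[[0,0,0],[-1.1,-3.9,0],0],[[0,0,0],[-1.1,-3.9,0],0],[[0,0,0],[-1.1,-3.9,0],0],[[0,0,0],[0,0,0],0],[[0,0,0],[0,0,0],0]]'
python3 - <<'E'
from bench import imaging
import pickle,numpy as np
from h import *
f=imaging.grab_frame("wrist");pickle.dump(f,open("w1.pkl","wb"));cv2.imwrite("pics/w1.png",f["image"]);print(f["mtx"],np.round(f["pose"],3))
d=pickle.load(open("f0.pkl","rb"))["top"];print(ray(d,[[262.4,159.7]],.043))
E
```

```text
time_s: 0.93
tcp_pos: [0.279, 0.2705, 0.2309]
tool_rot: [[-0.991, -0.131, -0.0], [-0.131, 0.991, -0.001], [0.001, -0.001, -1.0]]
ft_force: [1.7, 0.1, -0.1]
grip_width: 0.999
grip_force: 0.0
time_s: 1.77
tcp_pos: [0.4388, -0.1021, 0.231]
tool_rot: [[-0.992, -0.129, -0.0], [-0.129, 0.992, 0.0], [0.0, 0.0, -1.0]]
ft_force: [0.8, 1.5, 0.7]
grip_width: 1.0
grip_force: 0.0
time_s: 2.27
tcp_pos: [0.5024, -0.2507, 0.2293]
tool_rot: [[-0.992, -0.127, -0.003], [-0.127, 0.992, 0.001], [0.003, 0.002, -1.0]]
ft_force: [-0.1, 0.7, -0.1]
grip_width: 0.997
grip_force: 0.0
[[337.57136047   0.         319.13660058]
 [  0.         337.57136047 196.67139291]
 [  0.           0.           1.        ]] [[-0.126  0.958  0.257  0.437]
 [ 0.992  0.121  0.033 -0.26 ]
 [ 0.     0.259 -0.966  0.371]
 [ 0.     0.     0.     1.   ]]
[[ 0.63716084 -0.04046109  0.043     ]]
```

View pics/w1.png

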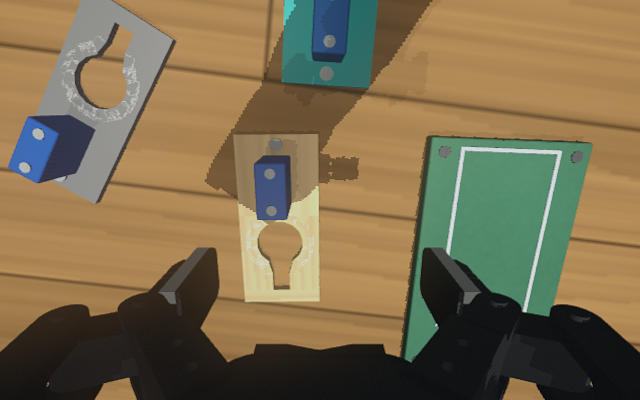

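The wrist view shows the plywood plate with corners at about (234,135), (319,134), (319,300) and (245,301). Its hole is at (280,242) and its block screws are at (269,174) and (271,211). The outline on the green board shows its near end, at (463,149) to (561,153).

```bash
python3 - <<'E'
import pickle;from h import *
f=pickle.load(open("w1.pkl","rb"));im=f["image"]
C=ray(f,[[234,135],[319,134],[319,300],[245,301]],.009)[:,:2]*1000
print(C.round(1),[round(float(np.linalg.norm(C[i]-C[(i+1)%4])),1) for i in range(4)])
for i,j in((1,2),(0,3)): v=C[j]-C[i];print("ang",np.degrees(np.arctan2(v[1],v[0])))
c=C.mean(0);print("centre",c)
S=ray(f,[[269,174],[271,211]],.063)[:,:2]*1000;v=S[1]-S[0];print("screws",S.round(1),S.mean(0),np.degrees(np.arctan2(v[1],v[0])))
print("hole",ray(f,[[280,242]],.009)*1000)
c,a,k=blob(im,(105,100,30),(130,255,255),(245,140,305,225));print(a,k.min(0),k.max(0))
O=ray(f,[[463,149],[561,153]],.018)[:,:2]*1000;v=O[0]-O[1];print("outline",O,np.linalg.norm(v),np.degrees(np.arctan2(v[1],v[0])))
# refine: plate mask rect
m=cv2.inRange(cv2.cvtColor(im,cv2.COLOR_BGR2HSV),(18,40,150),(35,130,255))[190:310,230:330]
k=cv2.findContours(m,0,1)[0];k=max(k,key=cv2.contourArea)[:,0]+[230,190]
r=cv2.minAreaRect((ray(f,k,.009)[:,:2]*1000).astype(np.float32));print("lit plate",r)
print(cv2.boxPoints(r))
E
```

```text
[[ 477.6 -345.4]
 [ 465.3 -256.3]
 [ 661.7 -231.4]
 [ 674.3 -320.1]] [90.0, 198.0, 89.6, 198.3]
ang 7.226643162667126
ang 7.33885002584284
centre [ 569.74783187 -288.27020684]
screws [[ 503.2 -298.2]
 [ 538.8 -293.2]] [ 521.03634616 -295.70842859] 8.075028163551734
hole [[ 592.63507293 -285.40092117    9.        ]]
1485 [254 163] [285 219]
outline [[ 460.97802159 -105.34633954]
 [ 452.15085509   -2.56625999]] 103.15843941137997 -85.09125350650136
lit plate ((600.906982421875, -285.4571228027344), (139.7576141357422, 92.03215026855469), 7.226642608642578)
[[ 525.7947  -248.59695]
 [ 537.3718  -339.89804]
 [ 676.0193  -322.3173 ]
 [ 664.44214 -231.0162 ]]
```

All measurements agree: block at (520,-295), guide yaw 7.3°, stud at about (638,-39.5). Next is the grasp descent.

```bash
python3 -m pendant '[[[0,0,0],[-0.6,-2.3,0],0],[[0,0,0],[-0.6,-2.3,0],0],[[0,0,0],[0,0,3],0],[[0,0,0],[0,0,3],0],[[0,0,0],[0,0,3],0],[[0,0,0],[0,0,3],0],[[0,0,0],[0,0,1],0],[[0,0,0],[0,0,0],0]]' 80
python3 - <<'E'
from bench import imaging
from h import *
f=imaging.grab_frame("wrist");cv2.imwrite("pics/w2.png",f["image"][:, :])
S=proj(f,[[.5203,-.2949,.063]]);print(S)
E
```

```text
time_s: 2.98
tcp_pos: [0.518, -0.2904, 0.0985]
tool_rot: [[-0.991, -0.131, -0.006], [-0.131, 0.991, 0.004], [0.006, 0.004, -1.0]]
ft_force: [-0.7, -0.5, -0.5]
grip_width: 1.001
grip_force: 0.0
[[311.65732696 231.59733236]]
```

View pics/w2.png

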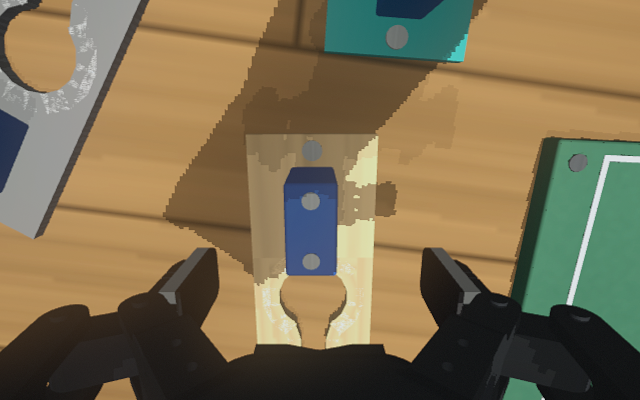

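Projecting the computed block centre gives (311.7,231.6). The screws at (311,201) and (311,262) have their midpoint on it, so the estimate holds. I'll correct and descend.

```bash
python3 -m pendant '[[[0,0,0],[-0.15,-0.4,0],0],[[0,0,0],[0,0,2.5],0],[[0,0,0],[0,0,2.5],0],[[0,0,0],[0,0,2],0],[[0,0,0],[0,0,0],0],[[0,0,0],[0,0,0],0]]'
```

```text
time_s: 3.53
tcp_pos: [0.5232, -0.2972, 0.0325]
tool_rot: [[-0.992, -0.13, 0.001], [-0.13, 0.992, -0.001], [-0.001, -0.001, -1.0]]
ft_force: [0.1, 0.4, 1.0]
grip_width: 0.998
grip_force: 0.0
```

```bash
python3 -m pendant '[[[0,0,0],[0.25,0.25,0.7],0],[[0,0,0],[0,0,0.6],0],[[0,0,0],[0,0,0],0],[[0,0,0],[0,0,0],0]]'
python3 -m pendant '[[[0,0,0],[0,0,0],200],[[0,0,0],[0,0,0],200],[[0,0,0],[0,0,0],200],[[0,0,0],[0,0,0],200],[[0,0,0],[0,0,0],200],[[0,0,0],[0,0,0],200],[[0,0,0],[0,0,0],200],[[0,0,0],[0,0,0],200]]' 80
```

```text
time_s: 3.87
tcp_pos: [0.5199, -0.2948, 0.0189]
tool_rot: [[-0.992, -0.13, 0.001], [-0.13, 0.992, -0.0], [-0.0, -0.0, -1.0]]
ft_force: [0.5, 0.3, -0.6]
grip_width: 0.999
grip_force: 0.0
time_s: 4.53
tcp_pos: [0.52, -0.2949, 0.0187]
tool_rot: [[-0.992, -0.13, 0.001], [-0.13, 0.992, -0.001], [-0.001, -0.001, -1.0]]
ft_force: [-0.2, -0.9, 2.2]
grip_width: 0.344
grip_force: 79.5
```

Gripped at 29 mm. Now lift, align the yaw and carry the guide above the stud.

```bash
python3 -m pendant '[[[0,0,0],[0,0,-1.5],200],[[0,0,0],[0,0,-2.5],200],[[0,0,0],[0,0,-2.5],200],[[0,0,0],[0,0,-2],200],[[0,0,0.042],[0,0,0],200],[[0,0,0],[0,0,0],200]]' 80
python3 -m pendant '[[[0,0,0],[-0.4,1.5,0],200],[[0,0,0],[-0.8,3,0],200],[[0,0,0],[-0.8,3,0],200],[[0,0,0],[-0.8,3,0],200],[[0,0,0],[-0.8,3,0],200],[[0,0,0],[-0.8,3,0],200],[[0,0,0],[-0.8,3,0],200],[[0,0,0],[-0.8,3,0],200],[[0,0,0],[-0.6,1.9,0],200],[[0,0,0],[0,0,0],200]]'
python3 -m pendant '[[[0,0,0],[0,0,0],200],[[0,0,0],[0,0,0],200]]'
python3 - <<'E'
from bench import imaging
from h import *
import pickle
d={}
for n in("top","wrist","side"): d[n]=imaging.grab_frame(n)
pickle.dump(d,open("f3.pkl","wb"))
f=d["top"];a=cv2.resize(f["image"][110:230,210:330],(480,480),interpolation=2)
b=cv2.resize(d["side"]["image"][130:230,250:350],(480,480),interpolation=2)
w=d["wrist"]["image"]
cv2.imwrite("pics/c3.png",np.vstack([np.hstack([a,b])[:, :],cv2.resize(w,(960,600))])[:, :] if 0 else cv2.resize(np.hstack([a,b]),(800,400)))
cv2.imwrite("pics/w3.png",w)
for n in d: print(n,proj(d[n],[[.638,-.0395,.043],[.638,-.0395,.018]]))
E
```

```text
time_s: 5.03
tcp_pos: [0.5202, -0.2949, 0.1043]
tool_rot: [[-0.996, -0.087, 0.002], [-0.087, 0.996, -0.001], [-0.001, -0.001, -1.0]]
ft_force: [0.3, -0.6, -2.8]
grip_width: 0.343
grip_force: 79.3
time_s: 5.87
tcp_pos: [0.563, -0.0406, 0.1015]
tool_rot: [[-0.995, -0.095, -0.003], [-0.095, 0.995, 0.003], [0.003, 0.003, -1.0]]
ft_force: [0.3, -0.1, -2.4]
grip_width: 0.344
grip_force: 79.6
time_s: 6.03
tcp_pos: [0.5627, -0.0455, 0.102]
tool_rot: [[-0.996, -0.089, -0.003], [-0.089, 0.996, -0.0], [0.003, 0.0, -1.0]]
ft_force: [-0.6, -0.2, -1.6]
grip_width: 0.34
grip_force: 79.6
top [[262.1032361  159.45767422]
 [262.91180811 161.29448581]]
wrist [[320.4672374  320.1377119 ]
 [320.3816082  299.86571111]]
side [[324.08032374 170.18225838]
 [324.02755796 175.29050076]]
```

View pics/w3.png

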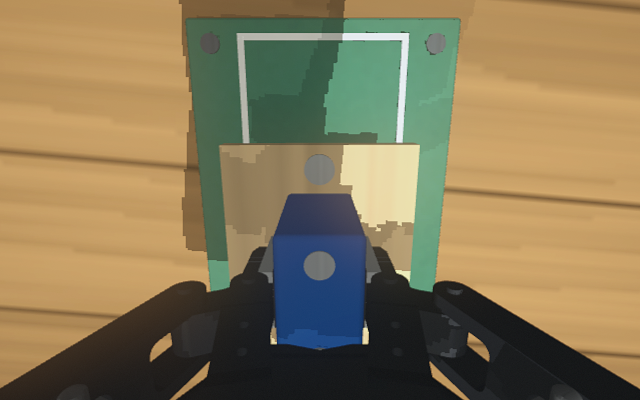

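View pics/c3.png

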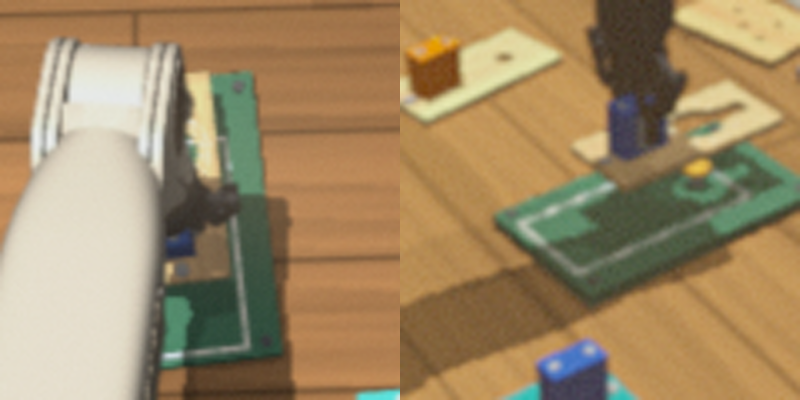

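In the wrist view, the outline's near edge runs from (237,37) to (408,36), the board's near corners are at (187,19) and (460,18), and the plate's rear corners are at (220,144) and (419,144). In the side crop the stud head is at about (324,171.5), matching the predicted (324,170–172).

```bash
python3 - <<'E'
import pickle;from h import *
f=pickle.load(open("f3.pkl","rb"))["wrist"]
a=np.radians(5.05);ux=np.array([np.cos(a),np.sin(a)])
def rp(n,uv,z,s):
    P=ray(f,uv,z)[:,:2]*1000;v=P[0]-P[1];print(n,P.round(1),round(float(np.linalg.norm(v)),1),"yaw",np.degrees(np.arctan2(v[1],v[0]))+90,"->",(P.mean(0)+s*ux).round(1))
rp("outline mid line",[[239.5,36.5],[405.5,36]],.018,184.5)
rp("board",[[187,18.5],[460,18]],.018,195)
rp("plate top->block",[[220,144],[419,144]],.0935,50)
E
```

```text
outline mid line [[ 460.4 -105.2]
 [ 451.2   -3.5]] 102.1 yaw 5.151280767312841 -> [639.6 -38.1]
board [[ 453.1 -137.2]
 [ 438.4   27.9]] 165.7 yaw 5.084853047917932 -> [640.  -37.5]
plate top->block [[517.3 -95. ]
 [509.6  -7.2]] 88.2 yaw 5.013175428001304 -> [563.3 -46.7]
```

```bash
python3 -m pendant '[[[0,0,0],[-0.25,0.05,1],200],[[0,0,0],[0,0,1.5],200],[[0,0,0],[0,0,1.5],200],[[0,0,0],[0,0,1],200],[[0,0,0],[0,0,0],200],[[0,0,0],[0,0,0],200]]'
```

```text
time_s: 6.68
tcp_pos: [0.5657, -0.0454, 0.0523]
tool_rot: [[-0.996, -0.087, -0.002], [-0.087, 0.996, 0.0], [0.002, 0.0, -1.0]]
ft_force: [-0.2, -0.4, -1.7]
grip_width: 0.337
grip_force: 79.6
```

```bash
python3 -m pendant '[[[0,0,0],[0,0,0.7],200],[[0,0,0],[0,0,0.5],200],[[0,0,0],[0,0,0.2],200],[[0,0,0],[0,0,0],200],[[0,0,0],[0,0,0],200]]'
```

```text
time_s: 7.1
tcp_pos: [0.5664, -0.045, 0.0393]
tool_rot: [[-0.996, -0.088, -0.0], [-0.088, 0.996, -0.0], [0.0, -0.0, -1.0]]
ft_force: [0.1, 0.3, -3.0]
grip_width: 0.341
grip_force: 79.6
```

```bash
python3 -m pendant '[[[0,0,0],[0,0,0.1],200],[[0,0,0],[0,0,0.1],200],[[0,0,0],[0,0,0],200]]';python3 -m pendant '[[[0,0,0],[0,0,0.1],200],[[0,0,0],[0,0,0],200]]'
```

```text
time_s: 7.35
tcp_pos: [0.5664, -0.045, 0.0373]
tool_rot: [[-0.996, -0.088, 0.0], [-0.088, 0.996, -0.0], [-0.0, -0.0, -1.0]]
ft_force: [-0.1, -0.5, -1.8]
grip_width: 0.342
grip_force: 79.6
time_s: 7.52
tcp_pos: [0.5667, -0.0451, 0.0367]
tool_rot: [[-0.996, -0.088, 0.001], [-0.088, 0.996, -0.0], [-0.001, -0.0, -1.0]]
ft_force: [-0.4, -0.4, -0.6]
grip_width: 0.344
grip_force: 80.0
```

```bash
python3 -m pendant '[[[0,0,0],[0,0,0.1],200],[[0,0,0],[0,0,0],200]]'; python3 -m pendant '[[[0,0,0],[0.6,0,0],200],[[0,0,0],[0.6,0,0],200],[[0,0,0],[0.6,0,0],200],[[0,0,0],[0.6,0,0],200],[[0,0,0],[0,0,0],200]]'; python3 -m pendant '[[[0,0,0],[0.6,0,0],200],[[0,0,0],[0.6,0,0],200],[[0,0,0],[0.6,0,0],200],[[0,0,0],[0.6,0,0],200],[[0,0,0],[0,0,0],200],[[0,0,0],[0,0,0],200]]'
```

```text
time_s: 7.68
tcp_pos: [0.5667, -0.0451, 0.0367]
tool_rot: [[-0.996, -0.088, 0.001], [-0.088, 0.996, -0.0], [-0.001, -0.0, -1.0]]
ft_force: [-3.8, 0.2, 5.5]
grip_width: 0.341
grip_force: 80.9
time_s: 8.1
tcp_pos: [0.543, -0.0474, 0.0366]
tool_rot: [[-0.996, -0.088, 0.003], [-0.088, 0.996, -0.0], [-0.003, -0.001, -1.0]]
ft_force: [2.9, 0.5, 8.1]
grip_width: 0.342
grip_force: 80.8
time_s: 8.6
tcp_pos: [0.519, -0.0496, 0.0366]
tool_rot: [[-0.996, -0.088, 0.003], [-0.088, 0.996, -0.0], [-0.003, -0.001, -1.0]]
ft_force: [2.1, -0.2, 9.1]
grip_width: 0.339
grip_force: 80.9
```

```bash
for i in 1; do python3 -m pendant '[[[0,0,0],[0.3,0,0],200],[[0,0,0],[0.2,0,0],200],[[0,0,0],[0,0,0],200]]'; done; python3 -m pendant '[[[0,0,0],[0.15,0,0],200],[[0,0,0],[0,0,0],200]]'; python3 -m pendant '[[[0,0,0],[0.15,0,0],200],[[0,0,0],[0,0,0],200]]'
```

```text
time_s: 8.85
tcp_pos: [0.515, -0.05, 0.0366]
tool_rot: [[-0.996, -0.088, 0.004], [-0.088, 0.996, -0.0], [-0.004, -0.001, -1.0]]
ft_force: [4.1, 0.3, 5.9]
grip_width: 0.346
grip_force: 80.7
time_s: 9.02
tcp_pos: [0.5138, -0.0501, 0.0367]
tool_rot: [[-0.996, -0.088, 0.005], [-0.088, 0.996, -0.0], [-0.005, -0.001, -1.0]]
ft_force: [5.2, 0.6, 6.3]
grip_width: 0.34
grip_force: 80.8
time_s: 9.18
tcp_pos: [0.5124, -0.0502, 0.0367]
tool_rot: [[-0.996, -0.088, 0.005], [-0.088, 0.996, -0.0], [-0.005, -0.001, -1.0]]
ft_force: [4.7, -0.5, 6.0]
grip_width: 0.342
grip_force: 80.8
```

```bash
python3 -m pendant '[[[0,0,0],[0.15,0,0],200],[[0,0,0],[0,0,0],200]]'; python3 -m pendant '[[[0,0,0],[0.15,0,0],200],[[0,0,0],[0,0,0],200]]'
```

```text
time_s: 9.35
tcp_pos: [0.5109, -0.0503, 0.0367]
tool_rot: [[-0.996, -0.088, 0.005], [-0.088, 0.996, -0.0], [-0.005, -0.001, -1.0]]
ft_force: [4.7, 0.4, 6.5]
grip_width: 0.343
grip_force: 80.8
time_s: 9.52
tcp_pos: [0.5105, -0.0504, 0.0368]
tool_rot: [[-0.996, -0.088, 0.007], [-0.088, 0.996, 0.0], [-0.007, -0.001, -1.0]]
ft_force: [7.8, 1.4, 4.7]
grip_width: 0.343
grip_force: 80.3
```

```bash
python3 -m pendant '[[[0,0,0],[0.15,0,0],200],[[0,0,0],[0,0,0],200],[[0,0,0],[0,0,0],200]]'; python3 -m pendant '[[[0,0,0],[0.1,0,0],200],[[0,0,0],[0,0,0],200],[[0,0,0],[0,0,0],200]]'
```

```text
time_s: 9.77
tcp_pos: [0.5104, -0.0504, 0.0368]
tool_rot: [[-0.996, -0.088, 0.009], [-0.088, 0.996, 0.0], [-0.009, -0.001, -1.0]]
ft_force: [10.8, 1.6, 0.9]
grip_width: 0.339
grip_force: 79.9
time_s: 10.02
tcp_pos: [0.5104, -0.0504, 0.0368]
tool_rot: [[-0.996, -0.088, 0.011], [-0.088, 0.996, 0.0], [-0.011, -0.001, -1.0]]
ft_force: [13.7, 0.9, -2.0]
grip_width: 0.347
grip_force: 79.6
```

The guide stalled at home: the stud contacts the slot end, force is rising and there is no motion. I'll relieve the push, release and lift.

```bash
python3 -m pendant '[[[0,0,0],[-0.3,0,0],200],[[0,0,0],[0,0,0],200]]'; python3 -m pendant '[[[0,0,0],[0,0,0],0],[[0,0,0],[0,0,0],0],[[0,0,0],[0,0,0],0],[[0,0,0],[0,0,0],0],[[0,0,0],[0,0,0],0],[[0,0,0],[0,0,0],0],[[0,0,0],[0,0,0],0]]'; python3 -m pendant '[[[0,0,0],[0,0,-2],0],[[0,0,0],[0,0,-3],0],[[0,0,0],[0,0,-4],0],[[0,0,0],[0,0,-4],0],[[0,0,0],[0,0,-4],0],[[0,0,0],[2,0,-4],0],[[0,0,0],[4,0,0],0],[[0,0,0],[4,0,0],0],[[0,0,0],[4,0,0],0],[[0,0,0],[0,0,0],0]]'
python3 - <<'E'
from bench import imaging
from h import *
import pickle
f=imaging.grab_frame("wrist");pickle.dump(f,open("w5.pkl","wb"));s=imaging.grab_frame("side")
cv2.imwrite("pics/w5.png",f["image"]);cv2.imwrite("pics/s5.png",cv2.resize(s["image"][120:230,230:390],(800,550),interpolation=2))
E
```

```text
time_s: 10.18
tcp_pos: [0.5105, -0.0504, 0.0367]
tool_rot: [[-0.996, -0.088, 0.005], [-0.088, 0.996, -0.0], [-0.005, -0.001, -1.0]]
ft_force: [5.9, 1.2, 5.4]
grip_width: 0.34
grip_force: 80.5
time_s: 10.77
tcp_pos: [0.5078, -0.0503, 0.0351]
tool_rot: [[-0.996, -0.088, -0.001], [-0.088, 0.996, 0.0], [0.001, 0.0, -1.0]]
ft_force: [0.2, -0.8, -0.6]
grip_width: 0.999
grip_force: 0.0
time_s: 11.6
tcp_pos: [0.3617, -0.062, 0.2415]
tool_rot: [[-0.996, -0.087, -0.007], [-0.087, 0.996, 0.001], [0.007, 0.001, -1.0]]
ft_force: [-0.5, 0.9, 0.4]
grip_width: 1.003
grip_force: 0.0
```

View pics/w5.png

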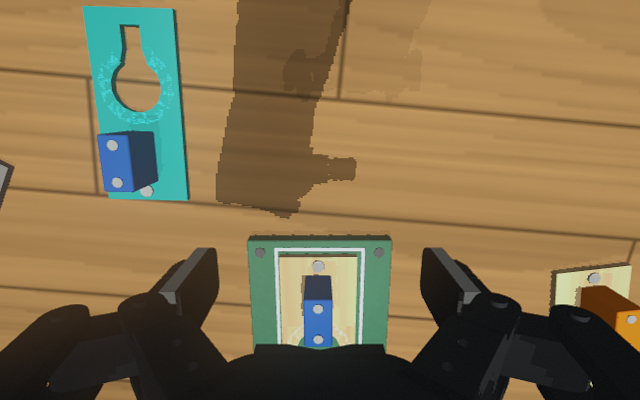

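View pics/s5.png

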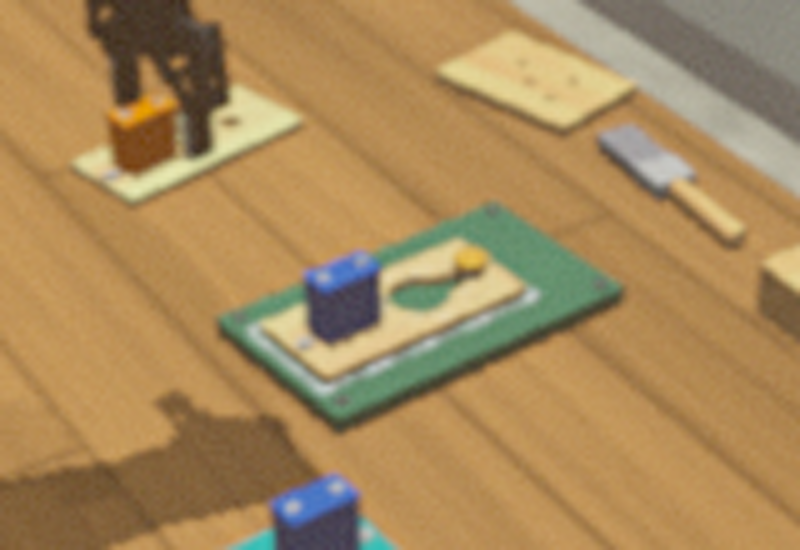

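The wrist view shows the plate, with its edge at (280–357,257), inside the outline (275–365,250). The side view shows the stud head at (470,258) over the slot end and the plate flat. The orange guide hasn't moved and the gripper is clear, so I'm handing in.

```bash
python3 -c "
from bench import job
print(job.close_job())"
```

```text
the job is handed in; nothing more can be done
None
```

The blue-block guide is locked on the stud, lying flat inside the white outline and released; the orange guide was not touched, and the job was handed in at about 12 s of the 38 s allowed.

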